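# Reset the flow valve: close it home, open it two turns, keep hold of the handle

### The arm

A 7-joint arm with a two-finger parallel gripper is mounted at the origin on a cart in front of the work surface, level with it; the furniture and walls round the work are solid. World frame = base frame: x ahead of the robot, y to its left, z up, the work surface at z = 0. Lengths are in m, angles in degrees, forces in N, time in s.
With the tool pointing down it reaches from about 0.425 to 0.95 m from the base axis. Payload 4.7 kg.
Tool frame: the origin (TCP) lies between the finger pads; the fingertips stand r.nose_length ahead of it and the grasp point (between the pads) is the TCP (r.nose_length is the distance from the TCP to the fingertips, in m); x points along the fingers, y is the direction in which the jaws open and shut, and the axes are right-handed (so a half turn about x gives the same grasp; the last joint's range is limited). The gripper opens to 87 mm and grips with 3 to 60 N. Pads are 19 mm wide; open, the fingers measure 117 mm over their backs; the gripper's body (75 mm by 190 mm) begins 51 mm behind the grasp point.
Start: joints at [74.777, 26.849, -2.785, 87.806, 1.381, 65.374, -4.715], TCP at [0.158, -0.656, 0.242] pointing down, gripper open.
Joint ranges: [-148.3, 148.3], [-19.14, 114.17], [-79.39, 73.82], [5.75, 140.21], [-59.74, 239.74], [12.07, 113.84], [-152.46, 152.46]. Speed limits (degrees/s): [147.25, 147.25, 180, 180, 180, 180, 180].

### API

Orientations are given as [roll, pitch, yaw] about the fixed x, y, z axes, in that order (R = Rz(yaw) Ry(pitch) Rx(roll)).
In Python, from bench import r gives the robot as it stands. The module is installed in compiled form; this text tells all that it offers.
- The arm moves only by the tool send_rows, never from a script. Its argument "commands" is a list of rows, each a list of 2 entries, a list of its own where there are three numbers: the shift along the tool's x, y, z in cm, then the turn about the tool's x in degrees. In form: [[[dx, dy, dz], spin], ...]. A call has exactly 8 rows; each row is the pose to reach, as a shift and turn from the pose measured when the call began, along the tool's axes at that moment; what a row does not reach only later rows make up. A row lasts 1/8 s, in which the tool goes at most 62.5 mm and 10.7 degrees, less where a joint would pass 70% of its speed; a pose out of reach is approached as far as the arm can. A call with a gripper value outside its range is refused whole. "hand" is the opening, from 0 (shut) to 1 (fully open), set as the call begins (left out, the last holds). The fingers move at their own pace and stop on an object; "grip_force" is the grip in N (left out, the last holds). Time passes only in rows, so rows that repeat a pose let the fingers close, or fill a call up. It gives the time, the measured TCP pose, the force and the opening at its end, in the units of the state.
- r.sense(): the state, without advancing time (a new reading comes with each control period).
- r.snapshot(name): name is "scene" or "top"; returns the picture (420x560x3 uint8, red, green, blue); there is no depth.
- r.camera_info(name): a dict with "fovy" (degrees; the focal length in pixels is half the picture's height over the tangent of half this angle, whatever the lens; pixels are square), "cx", "cy" (the principal point, pixels), "R" (3x3) and "t" (3): a world point X has camera coordinates R X + t. Camera axes: x right, y down, z forward; pixel columns grow to the right and rows downward; lengths in m; the calibration is good to about 2 mm. A picture is of the moment at which its call begins. camera_info takes no time and is no camera call.
- r.sign_off(): hands the job in, once; it reports no verdict.
The state is a dict: "time_s": time; "joint_pos": joint angles; "qvel": joint speeds; "tau": joint torques, N m; "ee_pos": TCP position; "ee_rot": TCP orientation; "contact_force": force on the tool from outside, world axes, zero at the start; "ft_torque": the same for the moment, N m; "opening": opening from 0.0 (shut) to 1.0 (fully open).
Only numpy, scipy, OpenCV 4.12 (cv2) and the standard library are available. Lean on these libraries where they do the work, as an engineer would, in place of code of your own. Each camera call takes 0.05 s, during which the arm holds its last target.

### The job

Reset the flow valve that is bolted to the bench: turn its wheel clockwise (seen from above) until it is fully closed against its stop, then back it off exactly two full turns and bring it to rest there. Finish with the handle of the wheel still gripped in the fingers, do not let go of it, and leave the mug, the small bottle and the carton beside the work where they stand.

Things in the scene. Friction and masses are not known exactly. Their poses are not given: they have to be found in the camera images.
- wheel (a joint): opening angle of the valve wheel, rad: 0 = fully closed against a hard stop; grows as the wheel turns anticlockwise seen from above (opening); one turn = 6.283; other hard stop at 22.0. Starts between a quarter and nine tenths of a turn open. The wheel stays where it is left; turning it takes about 0.06 N m, or 1 to 2 N at the handle.
- handle_grip (a point): point on the axis of the wheel's upright round black handle, at the height to grip it, 126 mm above the bench. Here 24 mm in diameter (18 to 24 mm over its height); it stands from 99 to 147 mm above the bench, 50 mm from the wheel's axis. It revolves freely on its own pin, so it can be gripped from above and led round the circle without turning the hand.
- wheel_centre (a point): centre of the wheel, on its vertical axis, 90 mm above the bench; stays put while the wheel turns. The handle circles it at 50 mm radius. The wheel is a level dark steel ring, 112 mm outer diameter, rim 12 mm thick, with three spokes; rim top 96 mm, hub and screw at most 98 mm above the bench.
- handle: the same black handle; its origin lies on its axis at the height of the wheel centre, 36 mm below the grip point.
- valve: the whole brass valve, fixed to the bench by a square aluminium flange 100 mm wide and 8 mm thick; two hose ports stick out sideways along its y axis to 70 mm from the middle, at 31 mm height; origin at the centre of the flange's underside.
- mug: grey stoneware mug, 72 mm in diameter, 102 mm over the handle, 89 mm high; bystander; origin at the centre of its underside.
- stain_bottle: small dark bottle with a white screw cap, 32 mm in diameter, 75 mm high; bystander; origin at the centre of its underside.
- lens_wipes: small blue and white printed carton, 86 x 51 x 62 mm (height 62); bystander; origin at the centre of its underside.

How it is judged:
By the outcome, as a careful person would: the job done as asked, in the order asked, and still so for the second after the job is handed in, while the arm keeps its last pose, push and grip.
It also fails if it takes over 64 s, if anything falls off the work surface, if the arm or the gripper's body presses on something with over 40 N, if the wrist force passes 120 N, or if a joint passes its speed limit or range.

## Working session

There is one attempt and no reset: what is moved stays moved. The work goes in short steps, Python scripts to look and compute and a tool call to move; the robot and the scene stay as the last step left them, time stands still between calls to the robot, and variables do not carry over. Pictures are saved under pics/ and viewed, and the job is handed in when it is done.

Besides the shell and the picture viewer there is one more tool, called after "Emit:" as name([rows], argument=value, ...), one row to a line, values as JSON. send_rows: Moves the arm, as the interface text tells. Its arguments: {"type":"object","properties":{"commands":{"type":"array","items":{"type":"array"}},"hand":{"type":"number"},"grip_force":{"type":"number"}},"required":["commands"]}

```bash
mkdir -p pics
python3 - <<'E'
from bench import r
import cv2
print(r.sense(), r.nose_length)
for n in ("scene","top"):
    im=r.snapshot(n); cv2.imwrite(f"pics/{n}0.png",im[:,:,::-1]); print(n,r.camera_info(n))
E
```

```text
{'time_s': 0.0, 'joint_pos': array([74.77774646, 26.89690337, -2.78608671, 87.87581391,  1.38193894,
       65.37435382, -4.71535921]), 'qvel': array([-0.02298464,  0.00027539,  0.01390774,  0.07950201, -0.02634917,
       -0.03621963,  0.02743199]), 'tau': array([ 1.14499831e-03, -5.07967758e+01, -8.03636410e-02, -2.36152178e+01,
       -6.13127765e-02,  3.77882982e-02,  1.77740685e-04]), 'ee_pos': array([ 0.15822397, -0.65559797,  0.24048879]), 'ee_rot': array([-87.76236876,  89.88653814, 105.8080394 ]), 'contact_force': array([-0.34801271, -0.59944105,  0.75864309]), 'ft_torque': array([ 0.04406326, -0.02285425, -0.00429145]), 'opening': 1.0027405327718895} 0.019
scene {'fovy': 52.87094694595764, 'cx': 278.63335137642986, 'cy': 202.13793003183372, 'R': array([[ 0.04234105,  0.9991023 ,  0.0013553 ],
       [ 0.77383506, -0.03193632, -0.63258151],
       [-0.63197035,  0.02783294, -0.77449261]]), 't': array([-0.05199016, -0.37489648,  1.44346439])}
top {'fovy': 53.144110234060484, 'cx': 277.202557739092, 'cy': 217.9880183203073, 'R': array([[ 0.02011183, -0.99975712, -0.00901182],
       [-0.98031814, -0.01794856, -0.19660669],
       [ 0.19639719,  0.01278857, -0.98044102]]), 't': array([0.02548642, 0.56632464, 1.05292282])}
```

View pics/scene0.png

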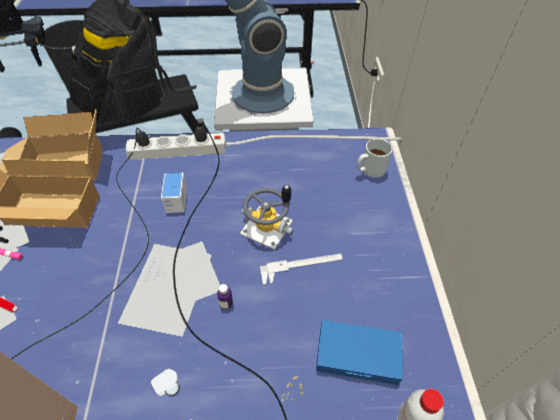

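View pics/top0.png

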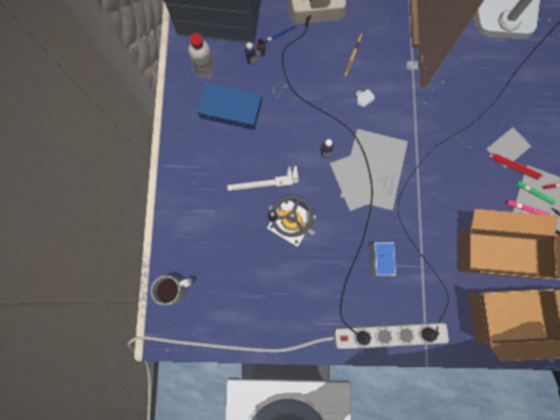

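The scene view shows the valve at about (267,215) with the black handle at (286,193). The top view shows the wheel at (292,216) and the handle near (272,216). I'll enlarge both.

```bash
python3 - <<'E'
import cv2
a=cv2.imread("pics/scene0.png")[170:260,220:320]; b=cv2.imread("pics/top0.png")[175:265,240:340]
cv2.imwrite("pics/c0.png",cv2.resize(a,None,fx=6,fy=6,interpolation=cv2.INTER_CUBIC)); cv2.imwrite("pics/c1.png",cv2.resize(b,None,fx=6,fy=6,interpolation=cv2.INTER_CUBIC))
E
cat > h.py <<'E'
import numpy as np
from bench import r
def cam(n):
    c=r.camera_info(n); f=210/np.tan(np.radians(c["fovy"]/2)); return c,f
def proj(n,X):
    c,f=cam(n); p=c["R"]@np.asarray(X,float)+c["t"]; return np.array([c["cx"]+f*p[0]/p[2],c["cy"]+f*p[1]/p[2]])
def ray(n,u,v):
    c,f=cam(n); R=np.array(c["R"]); d=R.T@np.array([(u-c["cx"])/f,(v-c["cy"])/f,1]); return -R.T@c["t"],d
def atz(n,u,v,z):
    o,d=ray(n,u,v); return o+d*(z-o[2])/d[2]
E
```

```text
(no output)
```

View pics/c0.png

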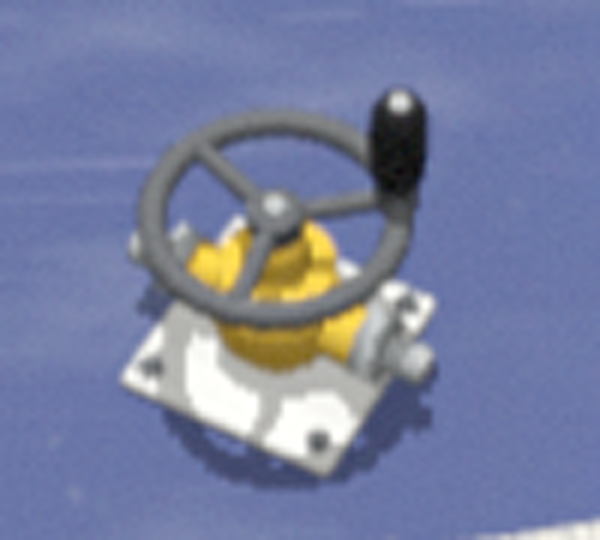

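View pics/c1.png

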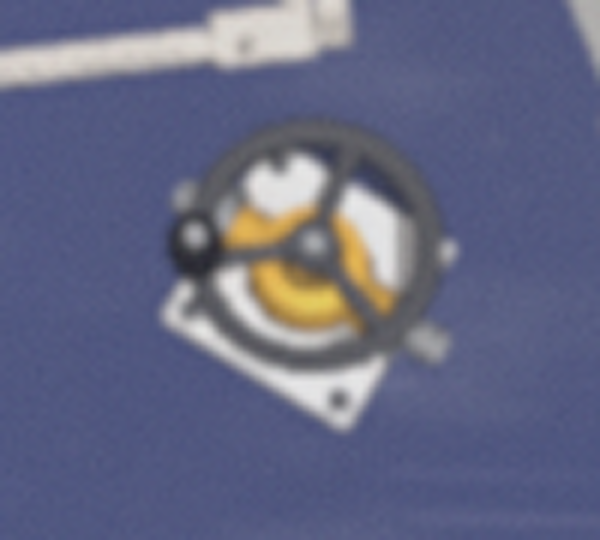

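Run:
```python
from h import *
def o(cu,cv,n):
    x0,y0=(220,170) if n=="scene" else (240,175)
    return x0+(cu+.5)/6-.5, y0+(cv+.5)/6-.5
for n,c,z in [("scene",(276,206),.097),("top",(314,241),.097),("top",(315,245),.093),("scene",(276,216),.093),("scene",(400,95),.147),("top",(195,236),.147),("scene",(398,145),.126)]:
    print(n,c,atz(n,*o(*c,n),z).round(4))
# fits using both: least squares
from scipy.optimize import least_squares
def f(p):
    x,y,a=p; e=[]
    H=np.array([x+.05*np.cos(a),y+.05*np.sin(a)])
    for n,c,X in [("scene",(276,206),(x,y,.097)),("top",(314,241),(x,y,.097)),("scene",(400,98),(*H,.146)),("top",(195,238),(*H,.146)),("scene",(398,145),(*H,.123))]:
        e+=list(proj(n,X)-o(*c,n))
    return e
s=least_squares(f,[.6,0,1.5]); print(s.x,np.degrees(s.x[2]),np.round(s.fun,2))
x,y,a=s.x
print("handle",x+.05*np.cos(a),y+.05*np.sin(a))
for nm,n,u,v,z in [("mug","top",168,290,.08),("carton","top",385,259,.062),("bottle","top",328,145,.075)]: print(nm,atz(n,u,v,z))
# flange corners scene
for c in [(122,380),(330,472),(432,300)]: print(atz("scene",*o(*c,"scene"),.008))
```

```text
scene (276, 206) [ 0.5691 -0.0034  0.097 ]
top (314, 241) [ 0.5667 -0.0015  0.097 ]
top (315, 245) [ 0.5658 -0.002   0.093 ]
scene (276, 216) [ 0.571  -0.0035  0.093 ]
scene (400, 95) [0.5564 0.0459 0.147 ]
top (195, 236) [0.5574 0.0478 0.147 ]
scene (398, 145) [0.5639 0.0451 0.126 ]
[ 0.56773497 -0.0026524   1.76458459] 101.1032494955455 [ 0.3  -0.46  0.48 -0.4   0.24  0.32  0.59 -0.52  0.42 -1.06]
handle 0.5581060890730668 0.0464116883538461
mug [0.3720928  0.30579699 0.08      ]
carton [ 0.46212227 -0.24306057  0.062     ]
bottle [ 0.76449232 -0.09634315  0.075     ]
[ 0.58824697 -0.07047824  0.008     ]
[0.63760582 0.01507441 0.008     ]
[0.55176109 0.06210061 0.008     ]
```

```bash
cat >> h.py <<'E'
from scipy.spatial.transform import Rotation as Ro
def toolR(s=None):
    s=s or r.sense(); return Ro.from_euler("xyz",s["ee_rot"],degrees=True).as_matrix()
def sh(P,s=None):
    s=s or r.sense(); return (toolR(s).T@(np.asarray(P)-s["ee_pos"])*100).round(2)
E
python3 - <<'E'
from h import *
print(toolR().round(3))
for P in [(.20,-.60,.29),(.42,-.30,.29),(.558,.0464,.29),(.558,.0464,.2)]: print(P,sh(P))
E
```

```text
[[-0.     0.235 -0.972]
 [ 0.002 -0.972 -0.235]
 [-1.    -0.002  0.   ]]
(0.2, -0.6, 0.29) [-4.93 -4.44 -5.36]
(0.42, -0.3, 0.29) [ -4.89 -28.44 -33.79]
(0.558, 0.0464, 0.29) [ -4.84 -58.88 -55.33]
(0.558, 0.0464, 0.2) [  4.16 -58.86 -55.33]
```

Emit:
send_rows([
  [[-2.5, -1, -1], 0],
  [[-5, -4, -5], 0],
  [[-5, -8, -9.5], 0],
  [[-5, -12, -14], 0],
  [[-5, -16, -19], 0],
  [[-5, -20, -24], 0],
  [[-5, -24, -29], 0],
  [[-5, -28, -33], 0],
], hand=1)

```text
time_s: 1.1
ee_pos: [0.4144, -0.3043, 0.2909]
ee_rot: [-89.7, 89.9, 103.9]
contact_force: [2.0, 0.1, 0.0]
opening: 0.996
```

Run:
```python
from h import *
s=r.sense();print(s);
for P in [(.558,.0464,.29),(.558,.0464,.2)]: print(P,sh(P))
```

```text
{'time_s': 1.1, 'joint_pos': array([ 45.26281676,  10.19461913, -15.63026811, 105.00154086,
         2.92698419,  65.27350681, -47.77798091]), 'qvel': array([-36.154408  ,  -4.90174987, -19.50908831,   6.95618104,
         2.31953722,  -1.10080998, -55.90974185]), 'tau': array([  3.61404531, -34.17102456,  -0.14489264, -23.19010556,
        -0.08186628,   0.15784943,   0.81571927]), 'ee_pos': array([ 0.41435973, -0.30425224,  0.29086725]), 'ee_rot': array([-89.70772989,  89.89637269, 103.87534031]), 'contact_force': array([1.95441386, 0.10956361, 0.02498495]), 'ft_torque': array([-0.05125943, -0.11025686, -0.05288317]), 'opening': 0.9963086175502439}
(0.558, 0.0464, 0.29) [  0.14 -30.71 -22.2 ]
(0.558, 0.0464, 0.2) [  9.14 -30.69 -22.2 ]
```

Emit:
send_rows([
  [[0, -6, -4.4], 0],
  [[0, -12, -8.8], 0],
  [[0, -18, -13.2], 0],
  [[0, -24, -17.6], 0],
  [[2, -28, -20.5], 0],
  [[5, -30.7, -22.2], 0],
  [[8, -30.7, -22.2], 0],
  [[8, -30.7, -22.2], 0],
])

```text
time_s: 2.1
ee_pos: [0.5558, 0.0474, 0.2085]
ee_rot: [-26.0, 89.5, 167.8]
contact_force: [-0.5, -0.2, -0.8]
opening: 1.0
```

Run:
```python
from h import *
import cv2
s=r.sense();print(s["joint_pos"],s["qvel"],s["contact_force"]);
for P in [(.558,.0464,.17),(.558,.0464,.126)]: print(P,sh(P,s))
for n in ("scene","top"):
    im=r.snapshot(n)[:,:,::-1]; u,v=(220,130) if n=="scene" else (230,160)
    cv2.imwrite(f"pics/{n}1.png",cv2.resize(im[v:v+130,u:u+130],None,fx=4.5,fy=4.5,interpolation=cv2.INTER_CUBIC))
```

```text
[ 13.50516803  20.58015655 -28.59284266 104.62088316  11.20095386
  58.04617155 -95.81841479] [ 2.21964038 -3.00753576  1.33071179 -2.95814703 -0.02968505  1.04830518
  0.76817565] [-0.5100388  -0.21657418 -0.8464562 ]
(0.558, 0.0464, 0.17) [ 3.84  0.16 -0.21]
(0.558, 0.0464, 0.126) [ 8.24  0.18 -0.25]
```

View pics/scene1.png

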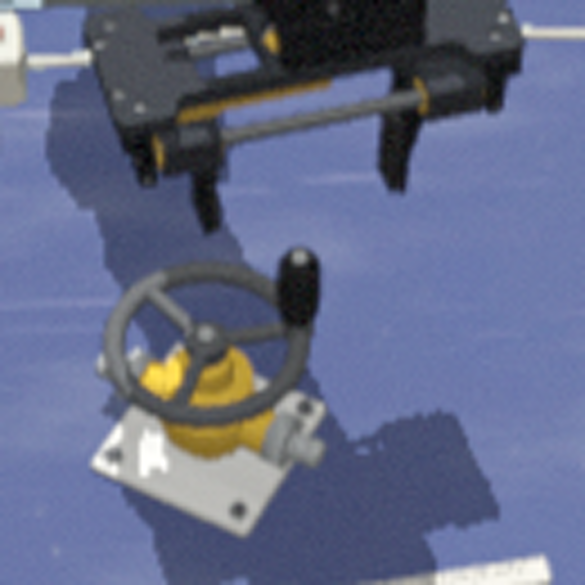

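View pics/top1.png

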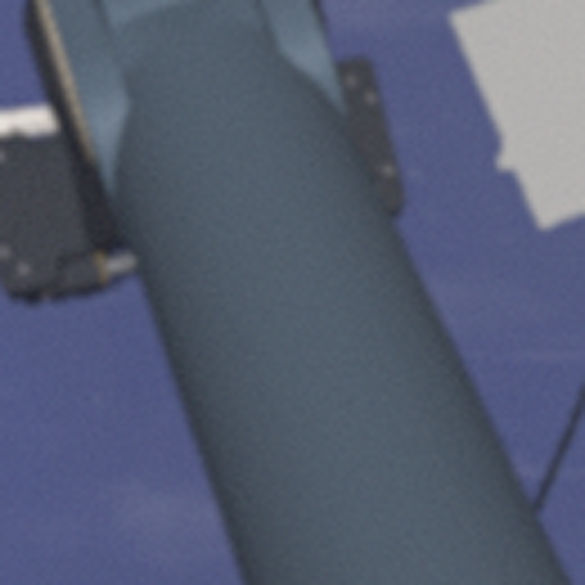

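The scene view shows the open fingers straddling the handle at (300,285) in the crop, and the arm hides the wheel in the top view. I'll go down now.

Emit:
send_rows([
  [[2, 0.1, -0.2], 0],
  [[4, 0.2, -0.2], 0],
  [[6, 0.2, -0.2], 0],
  [[7.5, 0.2, -0.2], 0],
  [[8.2, 0.2, -0.2], 0],
  [[8.2, 0.2, -0.2], 0],
  [[8.2, 0.2, -0.2], 0],
  [[8.2, 0.2, -0.2], 0],
])

```text
time_s: 3.2
ee_pos: [0.5609, 0.0441, 0.1305]
ee_rot: [-133.7, 89.9, 59.8]
contact_force: [-0.3, 1.0, 0.2]
opening: 0.996
```

Run:
```python
from h import *
import cv2
s=r.sense();print(s["ee_pos"],s["qvel"].round(2),s["contact_force"],sh((.558,.0464,.126),s))
n="scene"
im=r.snapshot(n)[:,:,::-1]; u,v=(220,130)
cv2.imwrite(f"pics/{n}2.png",cv2.resize(im[v:v+130,u:u+130],None,fx=4.5,fy=4.5,interpolation=cv2.INTER_CUBIC))
```

```text
[0.56093468 0.04414691 0.13052863] [-0.    0.13 -0.01  0.2   0.12  0.02 -0.06] [-0.3327645   0.97227285  0.23360423] [ 0.45 -0.29  0.23]
```

View pics/scene2.png

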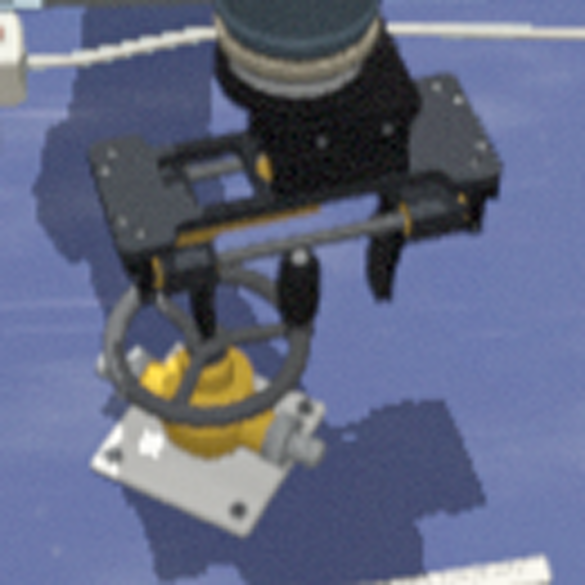

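Emit:
send_rows([
  [[0.5, -0.3, 0.2], 0],
  [[0.5, -0.3, 0.2], 0],
  [[0.5, -0.3, 0.2], 0],
  [[0.5, -0.3, 0.2], 0],
  [[0.5, -0.3, 0.2], 0],
  [[0.5, -0.3, 0.2], 0],
  [[0.5, -0.3, 0.2], 0],
  [[0.5, -0.3, 0.2], 0],
])

```text
time_s: 4.25
ee_pos: [0.5582, 0.0465, 0.1254]
ee_rot: [-126.5, 89.9, 67.0]
contact_force: [0.8, 0.5, 0.3]
opening: 0.999
```

Run:
```python
from h import *
s=r.sense();print(s["ee_pos"],s["qvel"].round(2),s["contact_force"],sh((.558,.0464,.126),s));print(toolR(s).round(3))
```

```text
[0.55821656 0.04654476 0.12542425] [ 0.03 -0.    0.03  0.05  0.12  0.05  0.02] [0.8069665  0.53086976 0.33345941] [-0.06  0.01  0.02]
[[ 0.001  0.234 -0.972]
 [ 0.001 -0.972 -0.234]
 [-1.    -0.001 -0.001]]
```

Emit:
send_rows([
  [[0, 0, 0], 0],
  [[0, 0, 0], 0],
  [[0, 0, 0], 0],
  [[0, 0, 0], 0],
  [[0, 0, 0], 0],
  [[0, 0, 0], 0],
  [[0, 0, 0], 0],
  [[0, 0, 0], 0],
], hand=0, grip_force=30)

```text
time_s: 5.25
ee_pos: [0.558, 0.0478, 0.1254]
ee_rot: [-111.8, 89.8, 81.7]
contact_force: [-0.9, 2.9, 0.1]
opening: 0.259
```

```bash
cat >> h.py <<'E'
import json,os
def log():
    s=r.sense(); L=json.load(open("log.json")) if os.path.exists("log.json") else []
    L.append([s["time_s"],*s["ee_pos"],*s["contact_force"]]); json.dump(L,open("log.json","w")); return s,np.array(L)
E
python3 - <<'E'
from h import *
import cv2
s,L=log();print(s["ee_pos"],s["contact_force"],s["ft_torque"],s["opening"],s["opening"]*87)
im=r.snapshot("scene")[:,:,::-1]; u,v=(220,130)
cv2.imwrite(f"pics/scene3.png",cv2.resize(im[v:v+130,u:u+130],None,fx=4.5,fy=4.5,interpolation=cv2.INTER_CUBIC))
C=np.array([.5677,-.0027])
R=toolR(s); a0=np.degrees(np.arctan2(*(s["ee_pos"][:2]-C)[::-1])); print(a0)
for k in range(1,9):
    a=np.radians(a0-10*k); b=np.radians(a0)
    d=.05*np.array([np.cos(a)-np.cos(b),np.sin(a)-np.sin(b),0]); print(k,(R.T@d*100).round(2))
E
```

```text
[0.55800909 0.04780239 0.1254431 ] [-0.89370897  2.90443305  0.09083628] [0.6094494  0.16040205 0.00908297] 0.2591047120962547 22.542109952374158
100.8624572785041
1 [ 0.    0.12 -0.86]
2 [ 0.    0.38 -1.69]
3 [ 0.    0.79 -2.47]
4 [-0.    1.32 -3.16]
5 [-0.    1.97 -3.74]
6 [-0.    2.7  -4.21]
7 [-0.    3.51 -4.54]
8 [-0.01  4.36 -4.72]
```

View pics/scene3.png

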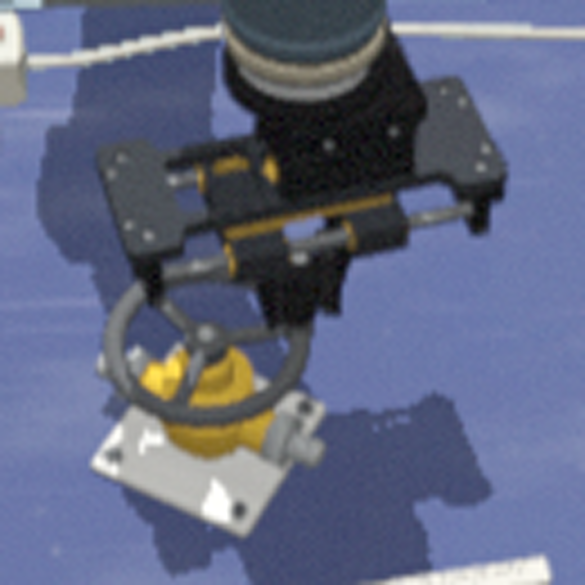

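Gripped, with the opening at 22.5 mm and the handle between the pads. The wheel is at least 90° open, so 80° clockwise is safe.

Emit:
send_rows([
  [[0, 0.12, -0.86], 0],
  [[0, 0.38, -1.69], 0],
  [[0, 0.79, -2.47], 0],
  [[0, 1.32, -3.16], 0],
  [[0, 1.97, -3.74], 0],
  [[0, 2.7, -4.21], 0],
  [[0, 3.5, -4.54], 0],
  [[0, 4.36, -4.72], 0],
])

```text
time_s: 6.3
ee_pos: [0.6136, 0.0159, 0.1254]
ee_rot: [-68.2, 89.8, 125.4]
contact_force: [-5.6, -0.3, 5.0]
opening: 0.262
```

```bash
cat > step.py <<'E'
import sys
from h import *
# usage: step.py cx cy deg  -> rows for arc of deg (ccw +) in 8 rows
cx,cy,D=map(float,sys.argv[1:4]); C=np.array([cx,cy])
s,L=log(); d=s["ee_pos"][:2]-C; a0=np.arctan2(d[1],d[0]); R=toolR(s)
t=np.array([-np.sin(a0),np.cos(a0)]); rr=d/np.hypot(*d); F=s["contact_force"][:2]
print("pos",s["ee_pos"].round(4),"ang",np.degrees(a0).round(2),"rad",np.hypot(*d).round(4),"Ft",(F@t).round(2),"Fr",(F@rr).round(2),"Fz",s["contact_force"][2].round(2),"qv",abs(s["qvel"]).max().round(2),"op",s["opening"].round(3),"t",s["time_s"])
z=float(sys.argv[4]) if len(sys.argv)>4 else .1254
for k in range(1,9):
    a=a0+np.radians(D*k/8); P=np.array([*(C+.05*np.array([np.cos(a),np.sin(a)])),z])
    print(((R.T@(P-s["ee_pos"]))*100).round(2).tolist(), end=" ")
print()
E
python3 step.py .5677 -.0023 -28
```

```text
Traceback (most recent call last):
  File "step.py", line 7, in <module>
    print("pos",s["ee_pos"].round(4),"ang",np.degrees(a0).round(2),"rad",np.hypot(*d).round(4),"Ft",(F@t).round(2),"Fr",(F@rr).round(2),"Fz",s["contact_force"][2].round(2),"qv",abs(s["qvel"]).max().round(2),"op",s["opening"].round(3),"t",s["time_s"])
                                                                                                                                                                                                                    ^^^^^^^^^^^^^^^^^^
AttributeError: 'float' object has no attribute 'round'
```

```bash
sed -i 's/s\["opening"\].round(3)/round(s["opening"],3)/' step.py; python3 step.py .5677 -.0023 -28
```

```text
pos [0.6136 0.0159 0.1254] ang 21.64 rad 0.0493 Ft 1.8 Fr -5.36 Fz 5.02 qv 6.45 op 0.262 t 6.3
[-0.0, 0.29, -0.1] [-0.0, 0.6, -0.11] [-0.0, 0.9, -0.11] [-0.0, 1.21, -0.09] [-0.0, 1.51, -0.05] [-0.0, 1.81, 0.01] [-0.01, 2.11, 0.09] [-0.01, 2.4, 0.18]
```

```bash
python3 step.py .5660 -.0020 -28
```

```text
pos [0.6136 0.0159 0.1254] ang 20.62 rad 0.0508 Ft 1.7 Fr -5.39 Fz 5.02 qv 6.45 op 0.262 t 6.3
[-0.0, 0.31, 0.05] [-0.0, 0.62, 0.04] [-0.0, 0.92, 0.05] [-0.0, 1.23, 0.08] [-0.0, 1.53, 0.13] [-0.0, 1.83, 0.19] [-0.01, 2.12, 0.27] [-0.01, 2.41, 0.37]
```

Emit:
send_rows([
  [[0, 0.3, 0.04], 0],
  [[0, 0.6, 0.04], 0],
  [[0, 0.92, 0.05], 0],
  [[0, 1.23, 0.08], 0],
  [[0, 1.53, 0.13], 0],
  [[0, 1.83, 0.19], 0],
  [[0, 2.12, 0.27], 0],
  [[0, 2.41, 0.37], 0],
])

```text
time_s: 7.3
ee_pos: [0.6159, -0.0086, 0.1255]
ee_rot: [-83.3, 89.9, 110.2]
contact_force: [0.9, 1.1, 0.9]
opening: 0.26
```

```bash
python3 step.py .5660 -.0020 -28
```

```text
pos [ 0.6159 -0.0086  0.1255] ang -7.49 rad 0.0503 Ft 1.19 Fr 0.74 Fz 0.86 qv 2.41 op 0.26 t 7.3
[0.01, 0.27, 0.15] [0.01, 0.54, 0.28] [0.01, 0.81, 0.44] [0.01, 1.06, 0.6] [0.0, 1.31, 0.79] [0.0, 1.54, 0.98] [0.0, 1.76, 1.2] [0.0, 1.97, 1.42]
```

Tracking is good, with a tangential force of about 1.2 N.

Emit:
send_rows([
  [[0, 0.27, 0.14], 0],
  [[0, 0.54, 0.28], 0],
  [[0, 0.81, 0.44], 0],
  [[0, 1.06, 0.6], 0],
  [[0, 1.31, 0.79], 0],
  [[0, 1.54, 0.98], 0],
  [[0, 1.76, 1.2], 0],
  [[0, 1.97, 1.42], 0],
])

```text
time_s: 8.3
ee_pos: [0.6091, -0.0271, 0.1256]
ee_rot: [-138.0, 89.4, 55.6]
contact_force: [8.9, 10.7, -7.0]
opening: 0.259
```

```bash
python3 step.py .5660 -.0020 -28
```

```text
pos [ 0.6091 -0.0271  0.1256] ang -30.19 rad 0.0499 Ft 13.71 Fr 2.31 Fz -6.96 qv 2.51 op 0.259 t 8.3
[0.02, 0.22, 0.21] [0.01, 0.42, 0.44] [0.01, 0.6, 0.69] [0.01, 0.77, 0.94] [0.01, 0.93, 1.2] [0.0, 1.07, 1.48] [-0.0, 1.19, 1.76] [-0.0, 1.29, 2.04]
```

Emit:
send_rows([
  [[0, 0.2, 0.21], 0],
  [[0, 0.2, 0.21], 0],
  [[0, 0.2, 0.21], 0],
  [[0, 0.2, 0.21], 0],
  [[0, 0.2, 0.21], 0],
  [[0, 0.2, 0.21], 0],
  [[0, 0.2, 0.21], 0],
  [[0, 0.2, 0.21], 0],
])

```text
time_s: 9.3
ee_pos: [0.6093, -0.027, 0.1255]
ee_rot: [-143.5, 89.1, 50.3]
contact_force: [6.4, 5.8, -4.2]
opening: 0.26
```

```bash
python3 step.py .5660 -.0020 -28
```

```text
pos [ 0.6093 -0.027   0.1255] ang -30.0 rad 0.05 Ft 8.2 Fr 2.67 Fz -4.24 qv 0.08 op 0.26 t 9.3
[0.01, 0.22, 0.22] [0.0, 0.42, 0.45] [-0.0, 0.6, 0.69] [-0.01, 0.77, 0.94] [-0.01, 0.93, 1.21] [-0.02, 1.07, 1.48] [-0.02, 1.19, 1.76] [-0.02, 1.29, 2.04]
```

Run:
```python
from h import *
import cv2
im=r.snapshot("scene")[:,:,::-1]; cv2.imwrite("pics/stop_full.png",im); u,v=(220,130)
cv2.imwrite(f"pics/stop.png",cv2.resize(im[v:v+130,u:u+130],None,fx=4.5,fy=4.5,interpolation=cv2.INTER_CUBIC))
```

```text
(no output)
```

View pics/stop.png

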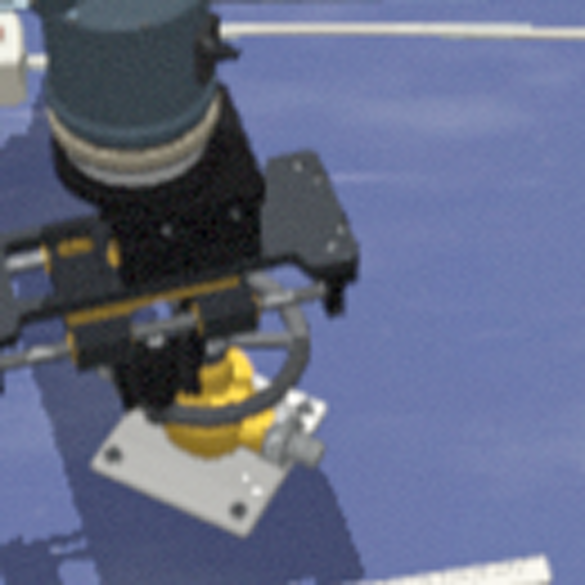

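```bash
python3 step.py .5660 -.0020 60
```

```text
pos [ 0.6093 -0.027   0.1256] ang -30.0 rad 0.05 Ft 7.61 Fr 2.42 Fz -3.93 qv 0.08 op 0.267 t 9.35
[0.03, -0.5, -0.42] [0.04, -1.05, -0.77] [0.05, -1.64, -1.05] [0.05, -2.27, -1.25] [0.06, -2.91, -1.36] [0.07, -3.56, -1.39] [0.07, -4.21, -1.33] [0.08, -4.85, -1.19]
```

The gripper is clear of everything, and the angle stayed at -30° under both 8 N and 14 N, so this is the hard stop. Next I'll open it two turns.

```bash
python3 step.py .5660 -.0020 80
```

```text
pos [ 0.6093 -0.027   0.1256] ang -30.0 rad 0.05 Ft 7.61 Fr 2.42 Fz -3.93 qv 0.08 op 0.267 t 9.35
[0.03, -0.68, -0.55] [0.04, -1.44, -0.97] [0.05, -2.27, -1.25] [0.06, -3.13, -1.38] [0.07, -4.0, -1.36] [0.08, -4.85, -1.19] [0.08, -5.67, -0.88] [0.08, -6.41, -0.43]
```

Emit:
send_rows([
  [[0.03, -0.68, -0.55], 0],
  [[0.04, -1.44, -0.97], 0],
  [[0.05, -2.27, -1.25], 0],
  [[0.06, -3.13, -1.38], 0],
  [[0.07, -4.0, -1.36], 0],
  [[0.08, -4.85, -1.19], 0],
  [[0.08, -5.67, -0.88], 0],
  [[0.08, -6.41, -0.43], 0],
])

```text
time_s: 10.35
ee_pos: [0.5977, 0.0374, 0.1255]
ee_rot: [-142.3, 89.1, 51.6]
contact_force: [1.9, 0.3, 0.9]
opening: 0.259
```

```bash
python3 step.py .5660 -.0020 80
```

```text
pos [0.5977 0.0374 0.1255] ang 51.13 rad 0.0506 Ft -1.3 Fr 1.46 Fz 0.93 qv 6.59 op 0.259 t 10.35
[0.0, -0.61, 0.63] [0.0, -1.14, 1.32] [-0.01, -1.55, 2.09] [-0.01, -1.81, 2.93] [-0.02, -1.93, 3.79] [-0.04, -1.89, 4.66] [-0.05, -1.71, 5.51] [-0.06, -1.38, 6.32]
```

Emit:
send_rows([
  [[0, -0.61, 0.63], 0],
  [[0, -1.14, 1.32], 0],
  [[0, -1.55, 2.09], 0],
  [[-0.01, -1.81, 2.93], 0],
  [[-0.02, -1.93, 3.79], 0],
  [[-0.04, -1.89, 4.66], 0],
  [[-0.05, -1.71, 5.51], 0],
  [[-0.06, -1.38, 6.32], 0],
])

```text
time_s: 11.35
ee_pos: [0.5324, 0.0352, 0.1254]
ee_rot: [-142.0, 89.1, 51.8]
contact_force: [0.5, 2.0, 3.7]
opening: 0.258
```

```bash
python3 step.py .5660 -.0020 80
```

```text
pos [0.5324 0.0352 0.1254] ang 132.11 rad 0.0501 Ft -1.66 Fr 1.15 Fz 3.71 qv 7.25 op 0.258 t 11.35
[-0.01, 0.49, 0.72] [-0.03, 1.08, 1.36] [-0.04, 1.78, 1.88] [-0.05, 2.56, 2.27] [-0.06, 3.4, 2.52] [-0.07, 4.26, 2.62] [-0.08, 5.13, 2.57] [-0.09, 5.98, 2.37]
```

Emit:
send_rows([
  [[-0.01, 0.49, 0.72], 0],
  [[-0.03, 1.08, 1.36], 0],
  [[-0.04, 1.78, 1.88], 0],
  [[-0.05, 2.56, 2.27], 0],
  [[-0.06, 3.4, 2.52], 0],
  [[-0.07, 4.26, 2.62], 0],
  [[-0.08, 5.13, 2.57], 0],
  [[-0.09, 5.98, 2.37], 0],
])

```text
time_s: 12.35
ee_pos: [0.5242, -0.0286, 0.1254]
ee_rot: [-141.9, 89.0, 51.9]
contact_force: [2.3, 3.7, 0.7]
opening: 0.259
```

```bash
python3 step.py .5660 -.0020 80
```

```text
pos [ 0.5242 -0.0286  0.1254] ang -147.55 rad 0.0496 Ft -1.83 Fr -3.93 Fz 0.73 qv 6.73 op 0.259 t 12.35
[-0.0, 0.81, -0.31] [-0.0, 1.54, -0.79] [-0.0, 2.17, -1.39] [0.0, 2.69, -2.1] [0.01, 3.07, -2.88] [0.02, 3.32, -3.71] [0.03, 3.41, -4.58] [0.04, 3.36, -5.45]
```

Emit:
send_rows([
  [[0, 0.81, -0.31], 0],
  [[0, 1.54, -0.79], 0],
  [[0, 2.17, -1.39], 0],
  [[0, 2.69, -2.1], 0],
  [[0.01, 3.07, -2.88], 0],
  [[0.02, 3.32, -3.71], 0],
  [[0.03, 3.41, -4.58], 0],
  [[0.04, 3.36, -5.45], 0],
])

```text
time_s: 13.35
ee_pos: [0.5845, -0.0482, 0.1253]
ee_rot: [-134.4, 89.1, 59.4]
contact_force: [-3.8, 3.8, 7.0]
opening: 0.266
```

```bash
python3 step.py .5660 -.0020 80
```

```text
pos [ 0.5845 -0.0482  0.1253] ang -68.19 rad 0.0498 Ft -2.12 Fr -4.98 Fz 6.99 qv 8.42 op 0.266 t 13.35
[0.0, -0.18, -0.85] [0.01, -0.52, -1.65] [0.03, -0.99, -2.39] [0.04, -1.59, -3.02] [0.05, -2.28, -3.55] [0.06, -3.06, -3.94] [0.08, -3.89, -4.2] [0.09, -4.76, -4.3]
```

Emit:
send_rows([
  [[0, -0.18, -0.85], 0],
  [[0.01, -0.52, -1.65], 0],
  [[0.03, -0.99, -2.39], 0],
  [[0.04, -1.59, -3.02], 0],
  [[0.05, -2.28, -3.55], 0],
  [[0.06, -3.06, -3.94], 0],
  [[0.08, -3.89, -4.2], 0],
  [[0.09, -4.76, -4.3], 0],
])

```text
time_s: 14.35
ee_pos: [0.6157, 0.0063, 0.1254]
ee_rot: [-144.2, 89.2, 49.5]
contact_force: [2.0, -1.2, 4.5]
opening: 0.263
```

```bash
python3 step.py .5660 -.0020 80
```

```text
pos [0.6157 0.0063 0.1254] ang 9.51 rad 0.0504 Ft -1.46 Fr 1.77 Fz 4.49 qv 6.79 op 0.263 t 14.35
[0.01, -0.87, 0.05] [0.01, -1.73, 0.22] [0.02, -2.55, 0.53] [0.02, -3.29, 0.97] [0.02, -3.95, 1.54] [0.01, -4.51, 2.22] [0.01, -4.93, 2.98] [0.0, -5.22, 3.8]
```

Cumulative angle is 369.5°, so one turn finished as it passed 330°. The target is 690°.

Emit:
send_rows([
  [[0.01, -0.87, 0.05], 0],
  [[0.01, -1.73, 0.22], 0],
  [[0.02, -2.55, 0.53], 0],
  [[0.02, -3.29, 0.97], 0],
  [[0.02, -3.95, 1.54], 0],
  [[0.01, -4.51, 2.22], 0],
  [[0.01, -4.93, 2.98], 0],
  [[0, -5.22, 3.8], 0],
])

```text
time_s: 15.35
ee_pos: [0.5656, 0.0485, 0.1254]
ee_rot: [-141.9, 89.2, 51.9]
contact_force: [1.9, 2.5, 3.0]
opening: 0.258
```

```bash
python3 step.py .5660 -.0020 80
```

```text
pos [0.5656 0.0485 0.1254] ang 90.48 rad 0.0505 Ft -1.88 Fr 2.47 Fz 2.96 qv 9.08 op 0.258 t 15.35
[-0.0, -0.08, 0.87] [-0.01, -0.05, 1.74] [-0.02, 0.13, 2.6] [-0.04, 0.45, 3.41] [-0.05, 0.91, 4.15] [-0.06, 1.49, 4.8] [-0.07, 2.17, 5.34] [-0.08, 2.94, 5.75]
```

Emit:
send_rows([
  [[0, -0.08, 0.87], 0],
  [[-0.01, -0.05, 1.74], 0],
  [[-0.02, 0.13, 2.6], 0],
  [[-0.04, 0.45, 3.41], 0],
  [[-0.05, 0.91, 4.15], 0],
  [[-0.06, 1.49, 4.8], 0],
  [[-0.07, 2.17, 5.34], 0],
  [[-0.08, 2.94, 5.75], 0],
])

```text
time_s: 16.35
ee_pos: [0.5168, 0.0055, 0.1254]
ee_rot: [-144.0, 89.2, 49.7]
contact_force: [2.7, 0.8, 2.7]
opening: 0.262
```

```bash
python3 step.py .5660 -.0020 80
```

```text
pos [0.5168 0.0055 0.1254] ang 171.39 rad 0.0498 Ft -1.24 Fr -2.59 Fz 2.67 qv 8.07 op 0.262 t 16.35
[-0.01, 0.82, 0.28] [-0.02, 1.69, 0.39] [-0.03, 2.56, 0.35] [-0.03, 3.41, 0.16] [-0.03, 4.21, -0.18] [-0.03, 4.95, -0.65] [-0.03, 5.59, -1.24] [-0.03, 6.12, -1.93]
```

Cumulative angle is 531.4°.

Emit:
send_rows([
  [[-0.01, 0.82, 0.28], 0],
  [[-0.02, 1.69, 0.39], 0],
  [[-0.03, 2.56, 0.35], 0],
  [[-0.03, 3.41, 0.16], 0],
  [[-0.03, 4.21, -0.18], 0],
  [[-0.03, 4.95, -0.65], 0],
  [[-0.03, 5.59, -1.24], 0],
  [[-0.03, 6.12, -1.93], 0],
])

```text
time_s: 17.35
ee_pos: [0.5501, -0.049, 0.1254]
ee_rot: [-138.1, 89.2, 55.7]
contact_force: [0.4, 6.0, 4.1]
opening: 0.262
```

```bash
python3 step.py .5660 -.0020 60
python3 - <<'E'
import json,numpy as np
from scipy.optimize import least_squares
L=np.array(json.load(open("log.json")))
P=L[:,1:3]+0
s=least_squares(lambda p:np.hypot(*(P-p[:2]).T)-p[2],[.566,-.002,.05]);print(s.x,s.fun.round(4))
F=L[:,4:6]
s=least_squares(lambda p:np.hypot(*(P-F*p[3]-p[:2]).T)-p[2],[.566,-.002,.05,0]);print(s.x,s.fun.round(4))
E
```

```text
pos [ 0.5501 -0.049   0.1254] ang -108.73 rad 0.0496 Ft -1.53 Fr -5.79 Fz 4.12 qv 8.5 op 0.262 t 17.35
[-0.0, 0.35, -0.55] [0.0, 0.59, -1.16] [0.01, 0.74, -1.8] [0.01, 0.81, -2.45] [0.02, 0.8, -3.1] [0.03, 0.7, -3.75] [0.04, 0.52, -4.37] [0.04, 0.25, -4.97] 
[ 0.5663588  -0.00148976  0.05006041] [-0.0001  0.0002  0.0002  0.0002 -0.     -0.0002 -0.0001 -0.0001 -0.0001
 -0.0001 -0.0001  0.0001  0.0001 -0.0001 -0.0001 -0.      0.0001]
[ 5.66395859e-01 -1.42652817e-03  5.00121986e-02 -4.27725143e-05] [ 0.0001  0.      0.      0.      0.     -0.      0.      0.      0.
 -0.0001 -0.      0.     -0.     -0.      0.     -0.     -0.    ]
```

```bash
python3 - <<'E'
import json,numpy as np
L=np.array(json.load(open("log.json")))
Q=L[:,1:3]+4.28e-5*L[:,4:6]-[.5664,-.00143]
for l,a,b in zip(L,np.degrees(np.arctan2(Q[:,1],Q[:,0])),np.degrees(np.arctan2(L[:,2]+.00143,L[:,1]-.5664))): print(l[0],a.round(2),b.round(2))
E
python3 step.py .5664 -.00143 60
```

```text
5.25 99.69 99.67
6.3 20.25 20.17
6.3 20.25 20.17
6.3 20.25 20.17
7.3 -8.14 -8.2
8.3 -30.32 -30.99
9.3 -30.39 -30.79
9.35 -30.42 -30.8
9.35 -30.42 -30.8
10.35 51.01 51.08
11.35 132.81 132.89
12.35 -147.33 -147.24
13.35 -68.96 -68.85
14.35 8.87 8.94
15.35 90.85 90.95
16.35 172.04 172.1
17.35 -109.03 -108.95
pos [ 0.5501 -0.049   0.1254] ang -108.95 rad 0.0503 Ft -1.55 Fr -5.79 Fz 4.12 qv 8.5 op 0.262 t 17.35
[-0.0, 0.3, -0.59] [0.0, 0.53, -1.19] [0.01, 0.69, -1.83] [0.01, 0.77, -2.48] [0.02, 0.75, -3.13] [0.03, 0.66, -3.78] [0.04, 0.48, -4.41] [0.05, 0.21, -5.01]
```

The compliance-corrected stop angle is -30.38°, the same at both loads. 78.6° remain, so I'll do about 70° now and finish gently.

```bash
python3 step.py .5664 -.00143 70
```

```text
pos [ 0.5501 -0.049   0.1254] ang -108.95 rad 0.0503 Ft -1.55 Fr -5.79 Fz 4.12 qv 8.5 op 0.262 t 17.35
[-0.0, 0.34, -0.69] [0.0, 0.6, -1.4] [0.01, 0.74, -2.15] [0.02, 0.77, -2.92] [0.03, 0.68, -3.67] [0.04, 0.48, -4.41] [0.05, 0.16, -5.1] [0.06, -0.25, -5.74]
```

Emit:
send_rows([
  [[0, 0.34, -0.69], 0],
  [[0, 0.6, -1.4], 0],
  [[0.01, 0.74, -2.15], 0],
  [[0.02, 0.77, -2.92], 0],
  [[0.03, 0.68, -3.67], 0],
  [[0.04, 0.48, -4.41], 0],
  [[0.05, 0.16, -5.1], 0],
  [[0.06, -0.25, -5.74], 0],
])

```text
time_s: 18.35
ee_pos: [0.6041, -0.0345, 0.1253]
ee_rot: [-126.9, 89.5, 66.8]
contact_force: [-4.1, 1.5, 8.1]
opening: 0.264
```

```bash
cat > fin.py <<'E'
from h import *
s,L=log(); C=np.array([.5664,-.00143]); Q=s["ee_pos"][:2]+4.28e-5*s["contact_force"][:2]-C
a=np.degrees(np.arctan2(Q[1],Q[0])); print("ang",a,"to go",-30.38-a,"F",s["contact_force"].round(2),"qv",abs(s["qvel"]).max().round(2),"op",s["opening"],s["time_s"],s["ee_pos"].round(4))
for t in (-30.38,-30.0,-29.5,-29):
    b=np.radians(t); print(t,sh((*(C+.05*np.array([np.cos(b),np.sin(b)])),.1254),s))
E
python3 fin.py
```

```text
ang -41.326851149555935 to go 10.946851149555936 F [-4.08  1.54  8.12] qv 5.36 op 0.2639127489940978 18.35 [ 0.6041 -0.0345  0.1253]
-30.38 [-0.   -0.63 -0.71]
-30.0 [-0.   -0.65 -0.74]
-29.5 [ 0.   -0.68 -0.77]
-29 [ 0.   -0.71 -0.8 ]
```

Emit:
send_rows([
  [[0, -0.13, -0.17], 0],
  [[0, -0.25, -0.32], 0],
  [[0, -0.37, -0.45], 0],
  [[0, -0.47, -0.55], 0],
  [[0, -0.55, -0.63], 0],
  [[0, -0.59, -0.66], 0],
  [[0, -0.59, -0.66], 0],
  [[0, -0.59, -0.66], 0],
])

```text
time_s: 19.35
ee_pos: [0.608, -0.0293, 0.1254]
ee_rot: [-107.2, 89.7, 86.5]
contact_force: [-2.7, 0.7, 7.3]
opening: 0.262
```

```bash
python3 fin.py
```

```text
ang -33.81770027964352 to go 3.4377002796435185 F [-2.69  0.73  7.28] qv 0.11 op 0.262003783740748 19.35 [ 0.608  -0.0293  0.1254]
-30.38 [-0.   -0.21 -0.21]
-30.0 [-0.   -0.24 -0.23]
-29.5 [-0.   -0.27 -0.26]
-29 [-0.   -0.3  -0.29]
```

Emit:
send_rows([
  [[0, -0.06, -0.06], 0],
  [[0, -0.12, -0.11], 0],
  [[0, -0.18, -0.17], 0],
  [[0, -0.24, -0.23], 0],
  [[0, -0.27, -0.26], 0],
  [[0, -0.27, -0.26], 0],
  [[0, -0.27, -0.26], 0],
  [[0, -0.27, -0.26], 0],
])

```text
time_s: 20.35
ee_pos: [0.6088, -0.0281, 0.1253]
ee_rot: [-51.4, 89.8, 142.2]
contact_force: [-2.4, 0.7, 7.5]
opening: 0.26
```

```bash
python3 fin.py
```

```text
ang -32.19514924967439 to go 1.8151492496743877 F [-2.41  0.69  7.47] qv 0.1 op 0.2600926428925323 20.35 [ 0.6088 -0.0281  0.1253]
-30.38 [-0.01 -0.12 -0.1 ]
-30.0 [-0.01 -0.14 -0.13]
-29.5 [-0.01 -0.17 -0.16]
-29 [-0.01 -0.2  -0.19]
```

Emit:
send_rows([
  [[0, -0.07, -0.07], 0],
  [[0, -0.14, -0.14], 0],
  [[0, -0.2, -0.2], 0],
  [[0, -0.25, -0.25], 0],
  [[0, -0.28, -0.27], 0],
  [[0, -0.28, -0.27], 0],
  [[0, -0.28, -0.27], 0],
  [[0, -0.28, -0.27], 0],
])

```text
time_s: 21.35
ee_pos: [0.6096, -0.0268, 0.1254]
ee_rot: [-9.2, 89.6, -175.7]
contact_force: [-3.1, 0.6, 7.4]
opening: 0.259
```

```bash
python3 fin.py
```

```text
ang -30.431739171522686 to go 0.051739171522687144 F [-3.11  0.63  7.43] qv 0.08 op 0.259345474913132 21.35 [ 0.6096 -0.0268  0.1254]
-30.38 [-0.   -0.01  0.01]
-30.0 [-0.   -0.03 -0.01]
-29.5 [-0.   -0.06 -0.04]
-29 [-0.01 -0.1  -0.07]
```

Emit:
send_rows([
  [[0, 0, 0], 0],
  [[0, 0, 0], 0],
  [[0, 0, 0], 0],
  [[0, 0, 0], 0],
  [[0, 0, 0], 0],
  [[0, 0, 0], 0],
  [[0, 0, 0], 0],
  [[0, 0, 0], 0],
])

```text
time_s: 22.35
ee_pos: [0.6088, -0.028, 0.1254]
ee_rot: [1.0, 89.4, -165.5]
contact_force: [-1.9, 0.4, 6.7]
opening: 0.264
```

```bash
python3 fin.py
python3 - <<'E'
from h import *
import cv2
im=r.snapshot("scene")[:,:,::-1]; u,v=(220,130); cv2.imwrite("pics/end_full.png",im)
a=cv2.imread("pics/stop_full.png")[v:v+130,u:u+130]; b=im[v:v+130,u:u+130]
cv2.imwrite("pics/end.png",cv2.resize(np.hstack([a,b]),None,fx=3,fy=3,interpolation=cv2.INTER_CUBIC))
E
```

```text
ang -32.08639869179842 to go 1.706398691798423 F [-1.95  0.37  6.66] qv 0.14 op 0.26434229052708963 22.35 [ 0.6088 -0.028   0.1254]
-30.38 [-0.   -0.11 -0.1 ]
-30.0 [-0.   -0.13 -0.12]
-29.5 [-0.   -0.16 -0.15]
-29 [-0.01 -0.2  -0.18]
```

View pics/end.png

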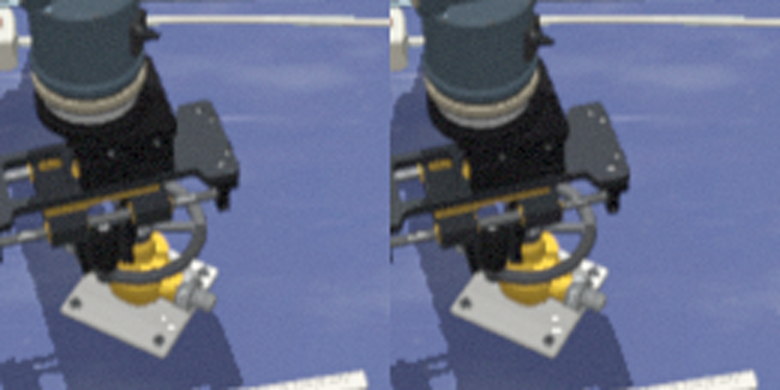

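View pics/end_full.png

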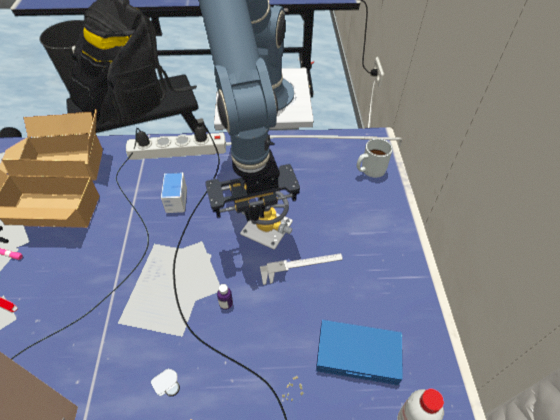

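The zero hold let the arm drop back about 1.65°. That is a constant controller offset: re-basing on the measured pose loses 1.4 mm. I'll push to the target again and keep that command, then check the wheel itself by comparing spoke pixels with the picture taken at the stop.

Emit:
send_rows([
  [[0, -0.07, -0.07], 0],
  [[0, -0.14, -0.14], 0],
  [[0, -0.19, -0.19], 0],
  [[0, -0.24, -0.24], 0],
  [[0, -0.27, -0.27], 0],
  [[0, -0.27, -0.27], 0],
  [[0, -0.27, -0.27], 0],
  [[0, -0.27, -0.27], 0],
])

```text
time_s: 23.4
ee_pos: [0.6096, -0.0267, 0.1253]
ee_rot: [8.7, 89.2, -157.8]
contact_force: [-3.0, -0.5, 7.5]
opening: 0.262
```

```bash
python3 fin.py
python3 - <<'E'
from h import *
import cv2
im=r.snapshot("scene")[:,:,::-1].copy(); cv2.imwrite("pics/end2_full.png",im)
for k in range(6):
    r.snapshot("scene"); s=r.sense(); print(s["ee_pos"].round(5),s["contact_force"].round(2))
u,v=260,185
T=[cv2.imread(f"pics/{n}_full.png")[v:v+50,u:u+42] for n in ("stop","end","end2")]
cv2.imwrite("pics/cmp.png",cv2.resize(np.hstack(T),None,fx=6,fy=6,interpolation=cv2.INTER_CUBIC))
for i,j in ((0,1),(0,2),(1,2)): print(i,j,np.abs(T[i].astype(float)-T[j]).mean(axis=2)[:,:].mean())
E
python3 fin.py
```

```text
ang -30.431739255125418 to go 0.05173925512541899 F [-2.96 -0.49  7.51] qv 0.1 op 0.26186890874134255 23.4 [ 0.6096 -0.0267  0.1253]
-30.38 [-0.01 -0.    0.01]
-30.0 [-0.01 -0.03 -0.01]
-29.5 [-0.01 -0.06 -0.04]
-29 [-0.01 -0.09 -0.07]
[ 0.60963 -0.02671  0.12532] [-2.77  0.69  6.56]
[ 0.60966 -0.02672  0.12535] [-2.94  0.46  6.69]
[ 0.60963 -0.02672  0.12533] [-2.09  0.67  7.11]
[ 0.60966 -0.02674  0.12534] [-2.55  0.48  7.53]
[ 0.60966 -0.02672  0.12537] [-2.84  0.2   6.4 ]
[ 0.60964 -0.02672  0.12533] [-2.12  1.47  6.48]
0 1 6.219206349206349
0 2 8.598253968253967
1 2 6.062857142857143
ang -30.309924751827054 to go -0.07007524817294453 F [-2.12  1.47  6.48] qv 0.07 op 0.2580430001088372 23.75 [ 0.6096 -0.0267  0.1253]
-30.38 [-0.01 -0.    0.01]
-30.0 [-0.01 -0.03 -0.01]
-29.5 [-0.01 -0.06 -0.04]
-29 [-0.01 -0.09 -0.07]
```

View pics/cmp.png

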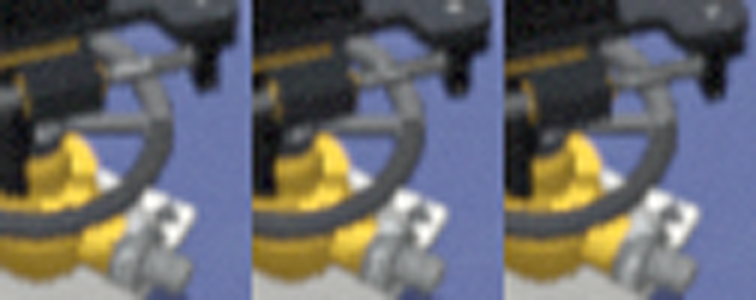

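Run:
```python
import cv2,numpy as np
from h import *
# predicted spoke direction
for a in (-30.4+120,-32.1+120):
    b=np.radians(a); print(a,[proj("scene",(.5664+q*np.cos(b),-.0014+q*np.sin(b),.092)).round(2) for q in (.02,.03,.042)])
ims=[cv2.imread(f"pics/{n}_full.png").astype(float) for n in ("stop","end","end2")]
sat=[i[:,:,0]-i[:,:,2] for i in ims] # blue minus red: low on grey
for c in range(273,286):
    print(c,[sat[k][199:213,c].astype(int).tolist() for k in range(3)])
```

```text
89.6 [array([274.76, 204.1 ]), array([278.92, 203.99]), array([283.91, 203.86])]
87.9 [array([274.77, 204.29]), array([278.93, 204.28]), array([283.93, 204.26])]
273 [[11, 4, -3, 4, 4, 6, 10, 5, -28, -87, -158, -169, -171, -164], [6, 8, -1, 2, 7, 4, 4, 5, -39, -106, -164, -172, -167, -167], [6, 7, 10, 3, 4, 5, 9, 6, -28, -89, -157, -173, -167, -167]]
274 [[8, 5, 10, 1, 7, 4, 6, 8, 29, -6, -89, -152, -167, -175], [5, 4, 4, 5, 2, 6, 7, 9, 17, -16, -90, -155, -168, -175], [6, 4, 3, -2, 10, 6, 3, 10, 26, -2, -89, -153, -167, -172]]
275 [[7, 2, 8, 7, 5, 6, 4, 8, 43, 53, 16, -37, -107, -154], [5, 7, 6, 2, 4, 4, 7, 6, 31, 45, 16, -38, -105, -152], [5, 11, 4, 3, 4, 4, 3, 8, 41, 53, 18, -38, -104, -152]]
276 [[-5, -2, 0, 7, 10, 6, 6, 5, 44, 63, 59, 46, 14, -9], [1, 2, 1, 4, 7, 6, 6, 6, 32, 57, 62, 47, 16, -8], [8, 5, 3, 5, 3, 3, 3, 4, 41, 63, 59, 46, 14, -8]]
277 [[-21, -5, 26, 42, 27, 11, 6, 6, 46, 60, 61, 64, 63, 54], [-9, 1, 14, 25, 32, 13, 5, 8, 32, 56, 63, 65, 63, 53], [-8, 0, 5, 14, 19, 7, 6, 4, 43, 64, 63, 64, 64, 54]]
278 [[35, 58, 62, 62, 45, 15, 3, 6, 41, 64, 62, 60, 65, 64], [17, 4
[... 547 characters left out ...]
, 56, 62, 62, 63, 58], [17, 49, 64, 65, 49, 16, 7, 10, 43, 62, 63, 61, 61, 59]]
282 [[16, 38, 54, 63, 46, 15, 3, 10, 47, 62, 63, 58, 51, 29], [13, 37, 54, 62, 54, 25, 6, 5, 32, 58, 62, 62, 48, 28], [6, 31, 53, 62, 46, 16, 3, 7, 43, 64, 62, 60, 48, 31]]
283 [[5, 5, 19, 35, 26, 9, 5, 10, 36, 51, 45, 32, 16, 7], [3, 6, 17, 36, 38, 23, 8, 2, 21, 48, 47, 30, 16, 5], [2, 8, 21, 35, 26, 9, 5, 6, 37, 55, 48, 32, 17, 7]]
284 [[4, 3, 7, 8, 10, 5, 6, 6, 10, 19, 14, 5, 2, 5], [4, 4, 5, 7, 11, 9, 7, 4, 11, 15, 16, 7, 2, 3], [6, 5, 4, 7, 8, 6, 3, 4, 11, 19, 14, 4, 3, 3]]
285 [[6, 5, 4, 6, 4, 5, 8, 4, 5, 7, 7, 1, 7, 1], [3, 4, 8, 5, 5, 4, 2, 5, 5, 3, 3, 2, 4, 3], [2, 6, 3, 5, 4, 3, 5, 3, 3, 6, 2, 3, 5, 4]]
```

Run:
```python
from bench import r
print(r.sign_off())
```

```text
the job is handed in; nothing more can be done
None
```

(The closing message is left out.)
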